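# Rack the greasy spanners and spray them

### The arm

A 7-joint arm with a two-finger parallel gripper is mounted at the origin on the work surface. World frame = base frame: x ahead of the robot, y to its left, z up, the work surface at z = 0. Lengths are in mm, angles in rad, forces in N, time in s.
With the tool pointing down it reaches from about 400 to 875 mm from the base axis. Payload 6.5 kg.
Tool frame: the origin (TCP) lies at the very end of the fingers, on their centre line; the grasp point (between the pads) lies 19 mm behind it; z points along the fingers, y is the line along which they close (so a half turn about z gives the same grasp; the last joint's range is limited). The gripper opens to 88 mm and grips with 3 to 60 N. Pads are 18 mm wide; open, the fingers measure 123 mm over their backs; the gripper's body (75 mm by 187 mm) begins 45 mm behind the grasp point.
Start: joints at [-1.277, 0.536, -0.004, 1.538, 0.003, 1.067, -0.071], TCP at [228.851, 608.373, 238.716] pointing down, gripper open.
Joint ranges: [-2.7, 2.7], [-0.37, 2.16], [-1.27, 1.26], [0.24, 2.4], [-1.31, 4.45], [0.19, 1.91], [-2.76, 2.76]. Speed limits (rad/s): [2.39, 2.39, 3.14, 3.14, 3.14, 3.14, 3.14].

### API

Orientations are given as a unit quaternion [w, x, y, z].
In Python, from workcell import bot gives the robot as it stands. Calls block until the motion is done:
- bot.reach(position, orientation): joint-space move of the TCP to a pose.
- bot.line_to(position, ori=None, feed=150): straight line of the TCP; ori=None keeps the orientation; feed is the mean speed in mm/s.
- bot.movej(angles): joint-space move.
- bot.gripper_to(opening): finger opening in mm; the grip force is fixed at half the most; returns when the fingers have stopped.
- bot.dwell(seconds).
- bot.ik(position, orientation): joint angles nearest the present ones, or None.
- bot.capture(name): name is "scene" or "top" or "wrist"; returns a dict with "image" (400x640x3 uint8, red, green, blue), "fx", "fy", "cx", "cy" (pixels), "xyz" and "orientation" of the camera in the world; the wrist camera has in their place "T_tool_cam" (4x4, takes a point from camera to tool coordinates, whose origin is the TCP and whose axes are the flange's). Camera axes: x right, y up, looking along -z (the intrinsics and any distortion apply to the point x, -y, -z); pixel columns grow to the right and rows downward; lengths in mm; the calibration is good to about 2 mm. A picture is of the moment at which its call begins: read the wrist's pose just before it. There is no depth.
A pose or a line that the arm cannot do raises bot.IKError and nothing moves.
- bot.job_done(): hands the job in; it is judged then, once.
Readings, each from a call of its own:
- bot.current_clock(): time.
- bot.current_qpos(): joint angles.
- bot.current_qvel(): joint speeds.
- bot.current_joint_torque(): joint torques, N m.
- bot.current_ee_pos(): TCP position.
- bot.current_orientation(): TCP orientation.
- bot.current_contact_force(): force on the tool from outside, world axes, zero at the start.
- bot.current_wrist_torque(): the same for the moment, N m.
- bot.current_gripper_width(): finger opening in mm.
- bot.current_grip_force(): force on a finger pad.
Only numpy, scipy, OpenCV 4.12 (cv2) and the standard library are available. Lean on these libraries where they do the work, as an engineer would, in place of code of your own. Each camera call takes 0.05 s, during which the arm holds its last target. There are 200 camera calls.

### The job

Take the overcap off the spray can and stand it, mouth down, on the bare counter. Then stand every spanner upright in the draining rack, ring end up and jaw down on the rack's floor (best held by the ring, letting it swing down in slackened fingers and gripping it again; it may lean a little against the side of its slot); when all are in, press the can's nozzle fully down for a moment and let it come up again, and put the overcap back on the can so that it sits level on the rim. Leave the bit case, the tin and the glue bottle where they are.

Things in the scene. Friction and masses are not known exactly. Their poses are not given: they have to be found in the camera images.
- spanner_a: steel combination spanner, 150 mm long, about 160 g, flat on the counter at the start; may be absent. Origin: middle of its length, on the underside (z up as it lies). x runs along it from the open jaw (-x) to the ring end (+x). Ring end: a disc 28 mm across, 14 mm thick; shank 13 mm wide, 8 mm thick; jaw 34 mm wide, 13 mm thick, the heavier end
- spanner_a_ring (a point): centre of that spanner's ring end, 14 mm from its tip, 7 mm up as it lies: the place to grip it, across (along y). Gripped there with about 80 N it stays level; slackened little by little it starts to swing at 20 to 50 N and hangs straight down, jaw lowest, at 5 to 10 N; with less than 3 N it drops
- spanner_a_jaw (a point): middle of that spanner's open-jaw end face, 7 mm up as it lies
- spanner_b: steel combination spanner, 158 mm long, about 180 g, flat on the counter at the start; may be absent. Origin: middle of its length, on the underside (z up as it lies). x runs along it from the open jaw (-x) to the ring end (+x). Ring end: a disc 28 mm across, 14 mm thick; shank 13 mm wide, 8 mm thick; jaw 34 mm wide, 13 mm thick, the heavier end
- spanner_b_ring (a point): centre of that spanner's ring end, 14 mm from its tip, 7 mm up as it lies: the place to grip it, across (along y). Gripped there with about 80 N it stays level; slackened little by little it starts to swing at 20 to 50 N and hangs straight down, jaw lowest, at 5 to 10 N; with less than 3 N it drops
- spanner_b_jaw (a point): middle of that spanner's open-jaw end face, 7 mm up as it lies
- spanner_c: steel combination spanner, 166 mm long, about 200 g, flat on the counter at the start; may be absent. Origin: middle of its length, on the underside (z up as it lies). x runs along it from the open jaw (-x) to the ring end (+x). Ring end: a disc 28 mm across, 14 mm thick; shank 13 mm wide, 8 mm thick; jaw 34 mm wide, 13 mm thick, the heavier end
- spanner_c_ring (a point): centre of that spanner's ring end, 14 mm from its tip, 7 mm up as it lies: the place to grip it, across (along y). Gripped there with about 80 N it stays level; slackened little by little it starts to swing at 20 to 50 N and hangs straight down, jaw lowest, at 5 to 10 N; with less than 3 N it drops
- spanner_c_jaw (a point): middle of that spanner's open-jaw end face, 7 mm up as it lies
- spanner_d: steel combination spanner, 174 mm long, about 220 g, flat on the counter at the start; may be absent. Origin: middle of its length, on the underside (z up as it lies). x runs along it from the open jaw (-x) to the ring end (+x). Ring end: a disc 28 mm across, 14 mm thick; shank 13 mm wide, 8 mm thick; jaw 34 mm wide, 13 mm thick, the heavier end
- spanner_d_ring (a point): centre of that spanner's ring end, 14 mm from its tip, 7 mm up as it lies: the place to grip it, across (along y). Gripped there with about 80 N it stays level; slackened little by little it starts to swing at 20 to 50 N and hangs straight down, jaw lowest, at 5 to 10 N; with less than 3 N it drops
- spanner_d_jaw (a point): middle of that spanner's open-jaw end face, 7 mm up as it lies
- rack: fixed aluminium draining rack, 56 mm (x) by 252 mm (y), 85 mm tall, with four V-shaped slots in a row, at y = -90, -30, 30 and 90 mm. A slot is 48 mm long in x; in y 42 mm wide at the top, narrowing to 16 mm at its floor, 6 mm above the counter. A spanner stands in a slot with its width along the rack's x. Origin: centre of the underside
- can: fixed grey spray can of degreaser, 60 mm across, upright; its flat rim is 156 mm above the counter, inside it a dome 44 mm across rises 14 mm and carries the nozzle. Origin: centre of the underside
- overcap: loose white plastic overcap of the can: a round cup, mouth down, 57 mm across at its mouth and 54 mm at its closed top, 45 mm tall, walls 3 mm, 30 g; at the start it sits on the can's rim and covers the nozzle. Grip it across from above. Origin: centre of the mouth (underside); z points out of the closed top
- nozzle_top (a point): centre of the top of the can's white spray nozzle, a button 22 mm across; 190 mm above the counter when up (under the overcap at the start)
- nozzle (a joint): the nozzle's travel in m: 0 up, 0.006 fully down; sprung, it needs about 2 N to start and 6.5 N to go fully down, and comes back up by itself
- bit_case: bystander: black screwdriver-bit case with clear lid, 130 x 75 x 36 mm; leave alone. Origin: centre of the underside
- tin: bystander: open grey tin, 80 mm across, 80 mm tall; leave alone. Origin: centre of the underside
- glue: bystander: white glue bottle, 48 mm across, 110 mm tall; leave alone. Origin: centre of the underside
- can_rim (a point): centre of the can's flat rim, 156 mm above the counter, on which the overcap's mouth rests

How it is judged (in metres and radians):
On the way, in this order (a step that is already met when the one before it is completed fails the run):
1. the overcap stands mouth down on the counter, released, away from the can (height (world z) of overcap below 0.01 m and angle between overcap's own z axis and vertical below 0.15 rad and horizontal distance between overcap and can above 0.07 m and contact force between the fingers and overcap below 0.1 N), for 0.2 s.
2. every spanner stands in the rack, ring end up, released (angle between each of spanner_a, spanner_b, spanner_c, spanner_d's own x axis and vertical below 0.45 rad and x of spanner_a_jaw in the frame of rack between -0.026 and 0.026 m and y of spanner_a_jaw in the frame of rack between -0.124 and 0.124 m and z of each of spanner_a_jaw, spanner_b_jaw, spanner_c_jaw, spanner_d_jaw in the frame of rack below 0.035 m and x of spanner_b_jaw in the frame of rack between -0.026 and 0.026 m and y of spanner_b_jaw in the frame of rack between -0.124 and 0.124 m and x of spanner_c_jaw in the frame of rack between -0.026 and 0.026 m and y of spanner_c_jaw in the frame of rack between -0.124 and 0.124 m and x of spanner_d_jaw in the frame of rack between -0.026 and 0.026 m and y of spanner_d_jaw in the frame of rack between -0.124 and 0.124 m and contact force between the fingers and spanner_a below 0.1 N and contact force between the fingers and spanner_b below 0.1 N and contact force between the fingers and spanner_c below 0.1 N and contact force between the fingers and spanner_d below 0.1 N), for 0.3 s.
3. the nozzle is pressed down, with the spanners in the rack (value of joint nozzle above 0.0045 m and angle between each of spanner_a, spanner_b, spanner_c, spanner_d's own x axis and vertical below 0.45 rad and x of spanner_a_jaw in the frame of rack between -0.026 and 0.026 m and y of spanner_a_jaw in the frame of rack between -0.124 and 0.124 m and z of each of spanner_a_jaw, spanner_b_jaw, spanner_c_jaw, spanner_d_jaw in the frame of rack below 0.035 m and x of spanner_b_jaw in the frame of rack between -0.026 and 0.026 m and y of spanner_b_jaw in the frame of rack between -0.124 and 0.124 m and x of spanner_c_jaw in the frame of rack between -0.026 and 0.026 m and y of spanner_c_jaw in the frame of rack between -0.124 and 0.124 m and x of spanner_d_jaw in the frame of rack between -0.026 and 0.026 m and y of spanner_d_jaw in the frame of rack between -0.124 and 0.124 m), for 0.1 s.
4. the nozzle is let up again (value of joint nozzle below 0.0015 m), for 0.1 s.
At the end, for the whole second after the job is handed in: every spanner present stands in the rack, ring end up, within 0.45 rad of vertical, its jaw end within the rack and no more than 35 mm above the rack's underside; the overcap sits level on the can's rim, centred to 8 mm and within 4 mm of the rim's height; the nozzle is up; all at rest (angle between each of spanner_a, spanner_b, spanner_c, spanner_d's own x axis and vertical below 0.45 rad and x of spanner_a_jaw in the frame of rack between -0.026 and 0.026 m and y of spanner_a_jaw in the frame of rack between -0.124 and 0.124 m and z of each of spanner_a_jaw, spanner_b_jaw, spanner_c_jaw, spanner_d_jaw in the frame of rack below 0.035 m and x of spanner_b_jaw in the frame of rack between -0.026 and 0.026 m and y of spanner_b_jaw in the frame of rack between -0.124 and 0.124 m and x of spanner_c_jaw in the frame of rack between -0.026 and 0.026 m and y of spanner_c_jaw in the frame of rack between -0.124 and 0.124 m and x of spanner_d_jaw in the frame of rack between -0.026 and 0.026 m and y of spanner_d_jaw in the frame of rack between -0.124 and 0.124 m and linear speed of each of spanner_a, spanner_b, spanner_c, spanner_d, overcap below 0.03 m/s and horizontal distance between overcap and can below 0.008 m and z of overcap in the frame of can_rim between -0.004 and 0.004 m and angle between overcap's own z axis and vertical below 0.08 rad and value of joint nozzle below 0.0015 m); the robot touches nothing.
It fails at once if bit_case is pushed more than 40 mm or knocked over (distance of bit_case from where it was at the start of the episode above 0.04 m or angle between bit_case's own z axis and vertical above 0.5 rad).
It fails at once if tin is pushed more than 40 mm or knocked over (distance of tin from where it was at the start of the episode above 0.04 m or angle between tin's own z axis and vertical above 0.5 rad).
It fails at once if glue is pushed more than 40 mm or knocked over (distance of glue from where it was at the start of the episode above 0.04 m or angle between glue's own z axis and vertical above 0.5 rad).
Of spanner_a, spanner_b, spanner_c, spanner_d only 2 to 4 are there at a start; the rules pass over those that are not, and their reading is None.
At some moment in a run one of spanner_a, spanner_b, spanner_c, spanner_d may be knocked a few centimetres aside while the robot is not near it.
It also fails if it takes over 210 s, if anything falls off the work surface, if the arm or the gripper's body presses on something with over 40 N, if the wrist force passes 120 N, or if a joint passes its speed limit or range.

## Working session

There is one attempt and no reset: what is moved stays moved. The work goes in short steps, each a Python script; the robot and the scene stay as the last script left them, time stands still between calls to the robot, and variables do not carry over. Pictures are saved under pics/ and viewed, at most 14 in all, crops included, and the job is handed in when it is done.

```bash
ls; mkdir -p pics
python3 - <<'E'
from workcell import bot
import cv2
for n in ("scene","top"):
    c=bot.capture(n); cv2.imwrite(f"pics/{n}0.png",c["image"][:,:,::-1])
    print(n,{k:v for k,v in c.items() if k!="image"})
c=bot.capture("wrist"); print({k:v for k,v in c.items() if k!="image"})
print(bot.current_orientation(),bot.current_clock(),bot.current_gripper_width())
E
```

```text
pics
workcell.py
scene {'fx': 382.00238350581276, 'fy': 382.00238350581276, 'cx': 312.8878831555252, 'cy': 197.56340818101953, 'xyz': array([1372.70923016, -158.60739462,  753.49914124]), 'orientation': array([0.71588941, 0.36337301, 0.26445244, 0.53434756])}
top {'fx': 427.93963319672935, 'fy': 427.93963319672935, 'cx': 318.51757772058824, 'cy': 192.5486566726962, 'xyz': array([ 508.04353403,   59.87541208, 1198.43925577]), 'orientation': array([ 0.71405918,  0.02181655, -0.02651582, -0.69924276])}
{'fx': 347.0093163443078, 'fy': 347.0093163443078, 'cx': 315.96960240844766, 'cy': 204.62061643094526, 'T_tool_cam': array([[-7.19634360e-04,  9.60359343e-01,  2.78764082e-01,
         7.24692776e+01],
       [ 9.99999224e-01,  9.74459471e-04, -7.75557074e-04,
        -2.97827424e-01],
       [-1.01645778e-03,  2.78763308e-01, -9.60359300e-01,
        -1.45866093e+02],
       [ 0.00000000e+00,  0.00000000e+00,  0.00000000e+00,
         1.00000000e+00]])}
[-8.12866191e-05  1.78903960e-01  9.83866321e-01 -6.54376267e-04] 0.15 87.91871836598163
```

View pics/scene0.png

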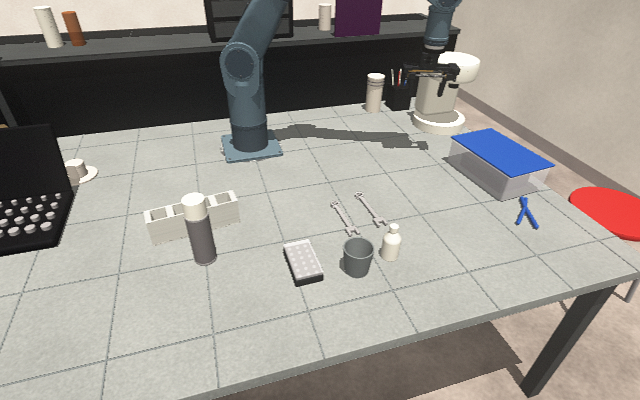

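View pics/top0.png

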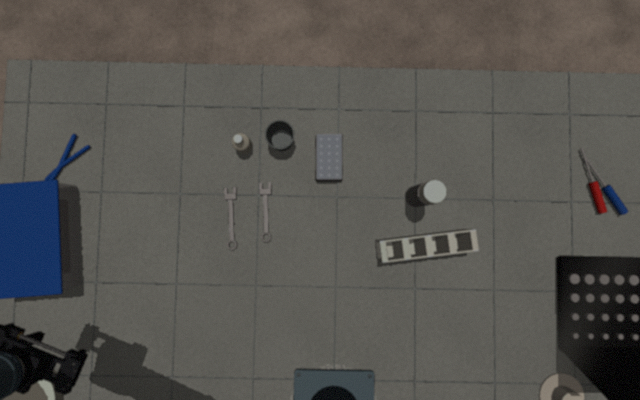

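Top view: two spanners, with the left one's jaw at (230,193) and ring at (233,245), and the right one's jaw at (265,187) and ring at (267,238). The cap is at (433,192) and the rack spans about (376–479, 230–265). The scene view confirms this, with the bystanders beyond the jaws. Next I localise them.

```bash
cat > h.py <<'E'
import numpy as np, cv2
from scipy.spatial.transform import Rotation as R
from workcell import bot
def rot(q): return R.from_quat([q[1],q[2],q[3],q[0]]).as_matrix()
def snap(n):
    p,q=np.array(bot.current_ee_pos()),bot.current_orientation()
    c=bot.capture(n)
    if n=="wrist":
        T=c["T_tool_cam"]; M=rot(q); c["C"]=p+M@T[:3,3]; c["M"]=M@T[:3,:3]
    else: c["C"],c["M"]=np.array(c["xyz"]),rot(c["orientation"])
    return c
def ray(c,px):
    px=np.atleast_2d(np.asarray(px,float))
    d=np.c_[(px[:,0]-c["cx"])/c["fx"],-(px[:,1]-c["cy"])/c["fy"],-np.ones(len(px))]
    return d@c["M"].T
def onz(c,px,z):
    d=ray(c,px); return c["C"]+d*((z-c["C"][2])/d[:,2])[:,None]
def proj(c,P):
    v=(np.atleast_2d(P)-c["C"])@c["M"]
    return np.c_[c["cx"]-c["fx"]*v[:,0]/v[:,2],c["cy"]+c["fy"]*v[:,1]/v[:,2]]
def down(yaw):  # tool z down, tool y (closing) at world angle yaw
    y=np.array([np.cos(yaw),np.sin(yaw),0]); z=np.array([0,0,-1.]); 
    q=R.from_matrix(np.c_[np.cross(y,z),y,z]).as_quat(); return [q[3],q[0],q[1],q[2]]
def best(p,yaw):  # choose of the two half-turn equivalents the one nearest now
    q0=np.array(bot.current_qpos()); o=[]
    for a in (yaw,yaw+np.pi):
        s=bot.ik(p,down(a))
        if s is not None: o.append((np.abs(np.array(s)-q0).max(),a))
    if not o: raise RuntimeError(f"no ik {p}")
    return down(min(o)[1])
E
python3 - <<'E'
from h import *
c=snap("top"); g=cv2.cvtColor(c["image"],cv2.COLOR_RGB2GRAY)
np.set_printoptions(precision=1,suppress=True)
for n,pts in dict(L=[(230,193),(233,245)],R=[(265,187),(267,238)]).items():
    p=onz(c,pts,7); print(n,p,np.linalg.norm(p[1]-p[0]))
print("cap",onz(c,(433,192),201)); 
print("rack top corners",onz(c,[(376,240),(476,229.5),(479,250),(379,263)],85))
print("slots",onz(c,[(395,249),(418,246),(441,243.5),(464,241)],85))
print("bit",onz(c,[(328,158)],36),"tin",onz(c,[(280,135)],80),"glue",onz(c,[(240,141)],110))
bot_o=bot.current_orientation(); M=rot(bot_o); print("tool axes\n",M)
m=cv2.resize(g[215:275,365:490],None,fx=6,fy=6,interpolation=cv2.INTER_CUBIC)
cv2.imwrite("pics/rack0.png",cv2.convertScaleAbs(m,alpha=1.3))
E
```

```text
L [[583.2 299.4   7. ]
 [439.4 286.1   7. ]] 144.38909070072333
R [[602.1 202.4   7. ]
 [460.6 192.8   7. ]] 141.78693963973038
cap [[ 583.4 -214.   201. ]]
rack top corners [[ 464.3  -98.2   85. ]
 [ 496.8 -358.1   85. ]
 [ 444.  -365.6   85. ]
 [ 405.4 -106.6   85. ]]
slots [[ 442.1 -147.7   85. ]
 [ 451.1 -207.3   85. ]
 [ 458.7 -266.9   85. ]
 [ 466.4 -326.7   85. ]]
bit [[683.1  29.   36. ]] tin [[734.9 158.1  80. ]] glue [[711.  257.7 110. ]]
tool axes
 [[-0.9  0.4 -0. ]
 [ 0.4  0.9 -0. ]
 [-0.  -0.  -1. ]]
```

View pics/rack0.png

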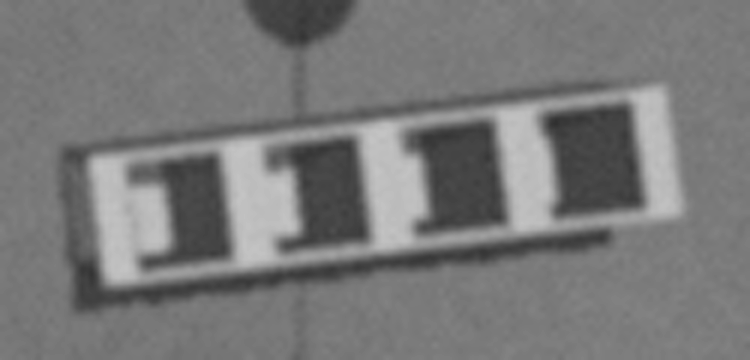

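Crop: the rack's top is bright, with corners near (90,152), (665,85), (683,217), (107,290) in the crop, and four dark slots. I'll get the exact rack outline by mask, then fly to wrist views of the cap, the rack and the spanners.

Run:
```python
from h import *
np.set_printoptions(precision=1,suppress=True)
c=snap("top"); g=cv2.cvtColor(c["image"],cv2.COLOR_RGB2GRAY)
def comp(x0,y0,x1,y1,t):
    m=np.zeros_like(g); m[y0:y1,x0:x1]=(g[y0:y1,x0:x1]>t)*255
    k=cv2.findContours(m,cv2.RETR_EXTERNAL,cv2.CHAIN_APPROX_NONE)[0]
    return max(k,key=cv2.contourArea)
print("median bg",np.median(g[200:280,300:360]), "rack",g[237,382],"cap",g[192,433])
r=comp(365,215,490,275,150); rp=onz(c,r[:,0,:],85)
rc=cv2.minAreaRect(rp[:,:2].astype(np.float32)); print("rack",rc,cv2.boxPoints(rc))
k=comp(410,170,455,212,150); kp=onz(c,k[:,0,:],201)
print("cap",cv2.minEnclosingCircle(kp[:,:2].astype(np.float32)))
# wrist views
ctr=np.array(rc[0])
for i,(p,yaw) in enumerate([((583-80,-214,400),0),((400,-236,380),np.pi/2)][:1]):
    pass
q=best((560,-214,380),np.pi/2); bot.reach((560,-214,380),q)
w=snap("wrist"); cv2.imwrite("pics/w1.png",w["image"][:,:,::-1])
np.savez("w1.npz",**{k:v for k,v in w.items()})
print(bot.current_clock(),bot.current_ee_pos(),w["C"])
```

```text
median bg 94.0 rack 96 cap 150Traceback (most recent call last):
  File "<stdin>", line 9, in <module>
  File "<stdin>", line 7, in comp
ValueError: max() iterable argument is empty
```

Run:
```python
from h import *
np.set_printoptions(precision=1,suppress=True)
c=snap("top"); g=cv2.cvtColor(c["image"],cv2.COLOR_RGB2GRAY)
def comp(x0,y0,x1,y1,t):
    m=np.zeros_like(g); m[y0:y1,x0:x1]=(g[y0:y1,x0:x1]>t)*255
    k=cv2.findContours(m,cv2.RETR_EXTERNAL,cv2.CHAIN_APPROX_NONE)[0]
    return max(k,key=cv2.contourArea)
r=comp(365,215,490,275,122); rp=onz(c,r[:,0,:],85)
rc=cv2.minAreaRect(rp[:,:2].astype(np.float32)); print("rack",rc,cv2.boxPoints(rc))
k=comp(410,170,455,212,122); kp=onz(c,k[:,0,:],201)
print("cap",cv2.minEnclosingCircle(kp[:,:2].astype(np.float32)))
q=best((560,-214,380),np.pi/2); bot.reach((560,-214,380),q)
w=snap("wrist"); cv2.imwrite("pics/w1.png",w["image"][:,:,::-1])
np.savez("w1.npz",**w)
print(bot.current_clock(),bot.current_ee_pos(),w["C"])
```

```text
rack ((445.4097900390625, -181.2919921875), (54.46488952636719, 28.91542625427246), 9.032892227172852) [[ 416.2 -171.3]
 [ 420.8 -199.8]
 [ 474.6 -191.3]
 [ 470.  -162.7]]
cap ((585.986328125, -218.13380432128906), 26.395051956176758)
3.4917 [ 560.3 -213.2  379.8] [ 632.2 -213.2  525.6]
```

View pics/w1.png

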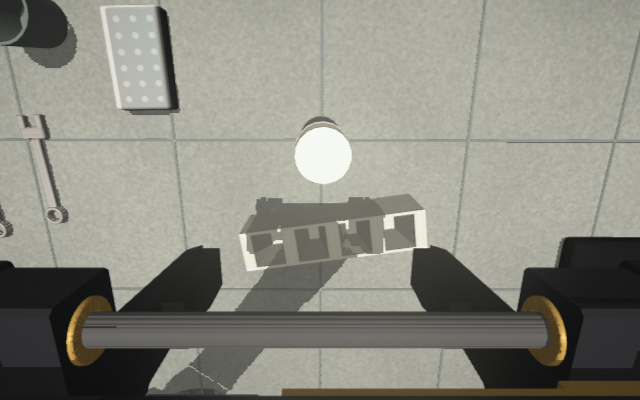

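Wrist view: the cap is a white disc at (323,154), the rack lies below it at (240–427, 195–270), and spanner R is at the left with jaw (33,125) and ring (57,215). I'll compare the cap and rack positions between the two views.

Run:
```python
from h import *
np.set_printoptions(precision=1,suppress=True)
w=dict(np.load("w1.npz")); g=cv2.cvtColor(w["image"],cv2.COLOR_RGB2GRAY)
m=((g>225)*255).astype(np.uint8); m[:100]=0; m[200:]=0
k=max(cv2.findContours(m,0,cv2.CHAIN_APPROX_NONE)[0],key=cv2.contourArea)
print("cap wrist",cv2.minEnclosingCircle(onz(w,k[:,0],201)[:,:2].astype(np.float32)),cv2.boundingRect(k))
c=snap("top")
cor=(np.array([(90,152),(665,85),(683,217),(107,290)])+.5)/6-.5+[365,215]
P=onz(c,cor,85); print("rack",P[:,:2],P.mean(0),np.linalg.norm(np.diff(P,axis=0),axis=1))
print("in wrist",proj(w,P))
cv2.imwrite("pics/w1c.png",cv2.resize(w["image"][180:280,230:440,::-1],None,fx=3.5,fy=3.5,interpolation=cv2.INTER_CUBIC))
sl=[[57,215],[33,125]]; print("spannerR",onz(w,sl,7))
```

```text
cap wrist ((585.007568359375, -219.0915985107422), 26.830278396606445) (295, 127, 57, 57)
rack [[ 464.7 -107.5]
 [ 498.7 -356.5]
 [ 442.  -364.1]
 [ 405.8 -115.5]] [ 452.8 -235.9   85. ] [251.4  57.2 251.3]
in wrist [[238.4 231.7]
 [424.6 207.9]
 [426.4 247.5]
 [246.7 271.1]]
spannerR [[462.6 195.    7. ]
 [600.8 201.2   7. ]]
```

View pics/w1c.png

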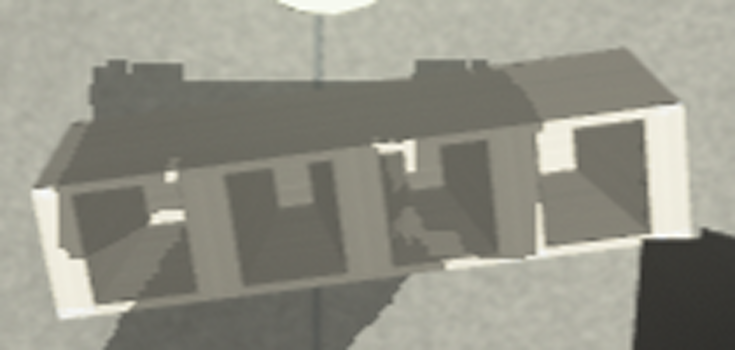

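Both views agree: the cap is at (585.5, −218.5), the rack centre at (452.8, −235.9), and rack yaw is about 0.136 rad. Now I take the cap off.

Run:
```python
from h import *
np.set_printoptions(precision=2,suppress=True)
X,Y=585.5,-218.5; o=bot.current_orientation(); q=best((X,Y,230),np.pi/2)
bot.reach((X,Y,230),q); bot.line_to((X,Y,173),q,80)
print("F",bot.current_contact_force()); bot.gripper_to(48)
print("w",bot.current_gripper_width(),bot.current_grip_force())
bot.line_to((X,Y,270),q,120); bot.line_to((560,-50,270),q,200); print("w",bot.current_gripper_width())
bot.line_to((560,-50,60),q,150); bot.line_to((560,-50,17.5),q,40); print("F",bot.current_contact_force())
bot.gripper_to(88); bot.dwell(.3); bot.line_to((560,-50,120),q,150)
q=best((500,200,330),np.pi/2)
bot.reach((480,245,330),q); bot.dwell(.3)
w=snap("wrist"); np.savez("w2.npz",**w); cv2.imwrite("pics/w2.png",w["image"][:,:,::-1])
print(bot.current_clock())
```

```text
F [0.73 0.16 0.52]
w 54.982008668979944 30.00007730548532
w 55.219181534225555
F [-0.51  0.27 -0.95]
13.9
```

View pics/w2.png

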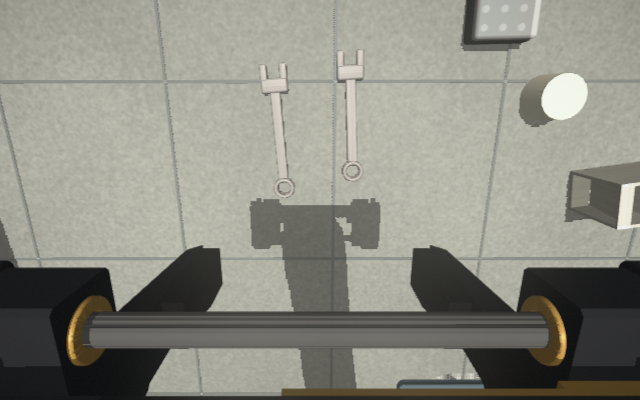

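Wrist view: the cap stands upright at (563,96). The spanners have rings at (284,187) and (351,170), and jaw ends around (273,68) and (350,53). Measuring precisely, then grasping the right spanner.

```bash
cat > meas.py <<'E'
from h import *
def spanner(w,ring,jaw,r=14):
    g=cv2.GaussianBlur(cv2.cvtColor(w["image"],cv2.COLOR_RGB2GRAY),(3,3),0)
    x,y=ring; s=g[y-r:y+r,x-r:x+r]
    c=cv2.HoughCircles(cv2.resize(s,None,fx=4,fy=4,interpolation=cv2.INTER_CUBIC),cv2.HOUGH_GRADIENT,1,200,param1=80,param2=12,minRadius=28,maxRadius=56)
    rp=np.array(ring,float) if c is None else (c[0,0,:2]+.5)/4-.5+[x-r,y-r]
    P=onz(w,[rp,jaw],[14,13][0]); d=P[0]-P[1]; L=np.hypot(*d[:2])
    return rp,P[0,:2],np.arctan2(d[1],d[0]),L, None if c is None else c[0,0,2]/4/w["fx"]*(w["C"][2]-14)
E
python3 - <<'E'
from meas import *
w=dict(np.load("w2.npz"))
for r,j in (((284,187),(273,65)),((351,170),(350,51))): print(spanner(w,r,j))
g=cv2.cvtColor(w["image"],cv2.COLOR_RGB2GRAY); m=((g>225)*255).astype(np.uint8); m[:,:515]=0; m[140:]=0
k=max(cv2.findContours(m,0,cv2.CHAIN_APPROX_NONE)[0],key=cv2.contourArea)
print("cap",cv2.minEnclosingCircle(onz(w,k[:,0],45)[:,:2].astype(np.float32)))
cv2.imwrite("pics/w2c.png",cv2.resize(w["image"][40:210,240:380,::-1],None,fx=3.5,fy=3.5,interpolation=cv2.INTER_CUBIC))
E
```

```text
(array([284.5, 187. ]), array([441.83596742, 287.92350193]), np.float64(-3.077187602968283), np.float64(155.7007805078707), np.float64(10.50991356375577))
(array([351.25, 170.  ]), array([465.20429413, 197.37490368]), np.float64(-3.104462735149628), np.float64(147.94158955508556), np.float64(10.97554251319947))
cap ((558.8638305664062, -49.17747116088867), 26.43834114074707)
```

View pics/w2c.png

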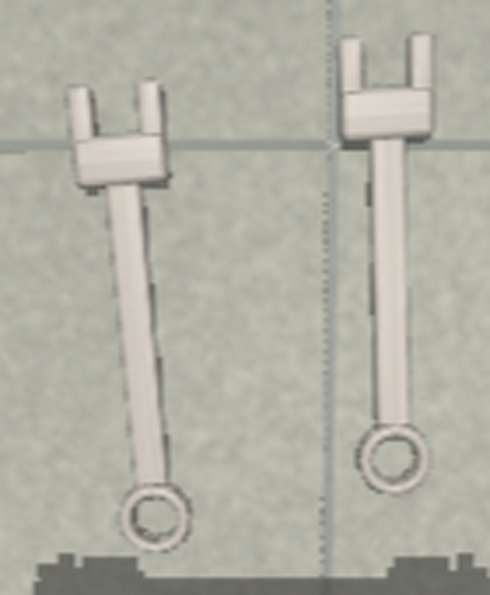

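Run:
```python
from h import *
np.set_printoptions(precision=2,suppress=True)
w=dict(np.load("w2.npz"))
for r,j in (((284.2,187.2),(272.7,63.3)),((352.3,170.3),(350.1,49.9))):
    P=onz(w,[r,j],13.5); d=P[0]-P[1]; a=np.arctan2(d[1],d[0]); print(P[0],a,np.linalg.norm(d))
x,y=P[0,:2]; yaw=a-np.pi/2 
bot.gripper_to(62); q=best((x,y,80),yaw); bot.reach((x,y,80),q); bot.line_to((x,y,3),q,60)
print("F",bot.current_contact_force()); bot.gripper_to(20)
print("w",bot.current_gripper_width(),bot.current_grip_force(),bot.current_ee_pos())
bot.line_to((x,y,60),q,60); bot.dwell(.5)
print("w",bot.current_gripper_width(),bot.current_grip_force(),bot.current_contact_force(),bot.current_wrist_torque())
bot.line_to((x,y,220),q,120); bot.dwell(.5)
print("w",bot.current_gripper_width(),bot.current_grip_force(),bot.current_contact_force(),bot.current_wrist_torque())
s=snap("scene"); cv2.imwrite("pics/s3.png",cv2.resize(s["image"][80:300,280:460,::-1],None,fx=2.7,fy=2.7))
v=snap("wrist"); cv2.imwrite("pics/w3.png",v["image"][:,:,::-1])
print(bot.current_clock())
```

```text
[441.44 288.39  13.5 ] -3.0788466192103625 158.1031981132172
[464.7 195.9  13.5] -3.095960526190564 149.81268674138144
F [ 0.05 -0.41  0.93]
w 26.859205331036836 30.000140368938446 [464.69 195.91   3.05]
w 26.620055453171705 29.999733567237854 [ 0.24 -0.72 -2.59] [-0.1   0.34 -0.01]
w 26.978506057227033 29.99964863061905 [-0.13  0.16 -2.23] [ 0.02  0.3  -0.01]
21.2
```

View pics/s3.png

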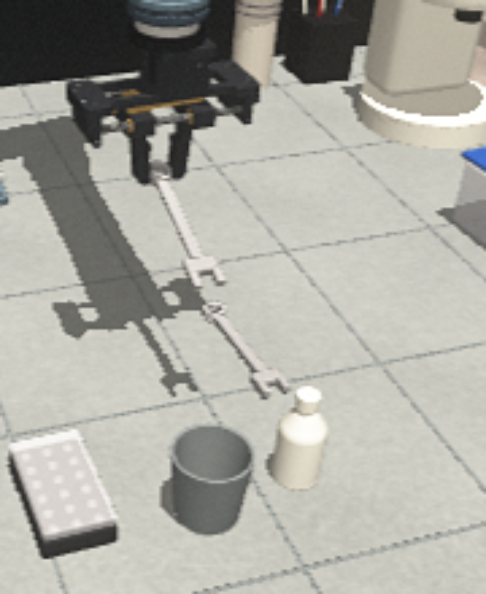

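Scene crop: the spanner is held at the ring and still sticks out nearly level, so 30 N holds it. Now I slacken in small opening steps while watching the grip force and torque.

```bash
cat > slack.py <<'E'
from h import *
def slack(target=8,step=.1,tmax=80,w0=None):
    w=w0 or bot.current_gripper_width()-.5
    for i in range(tmax):
        bot.gripper_to(w); f=bot.current_grip_force()
        print(f"{w:.2f} {bot.current_gripper_width():.2f} {f:.1f} {np.round(bot.current_wrist_torque(),2)} {bot.current_contact_force()[2]:.2f}")
        if f<target: break
        w+=step if f<29 else .2
    return w
E
python3 - <<'E'
from slack import *
slack(12,tmax=14); print(bot.current_clock())
E
```

```text
26.38 26.88 30.0 [-0.06  0.29  0.01] -1.13
26.58 26.95 29.6 [-0.02  0.26 -0.03] -0.50
26.78 27.11 24.8 [-0.03  0.26 -0.02] -1.28
26.88 27.20 23.4 [-0.04  0.35  0.02] -1.52
26.98 27.11 20.7 [-0.05  0.22  0.04] -0.57
27.08 27.33 18.1 [-0.02  0.23 -0.06] -0.84
27.18 27.59 15.6 [0.   0.26 0.04] -1.19
27.28 27.26 13.5 [0.02 0.2  0.01] -2.07
27.38 27.79 11.1 [-0.01  0.27 -0.04] -2.18
23.15
```

Run:
```python
from slack import *
slack(7.5,step=.05,w0=27.42); bot.dwell(.8); print(bot.current_grip_force(),np.round(bot.current_wrist_torque(),2),bot.current_contact_force(),bot.current_clock())
s=snap("scene"); cv2.imwrite("pics/s4.png",cv2.resize(s["image"][80:300,280:460,::-1],None,fx=2.7,fy=2.7))
```

```text
27.42 27.47 10.2 [-0.01  0.22 -0.03] -0.85
27.47 27.40 9.0 [-0.03  0.19  0.01] -1.17
27.52 27.43 7.9 [-0.08  0.2  -0.07] -1.85
27.57 27.77 6.8 [0.03 0.15 0.01] -1.40
6.803753972053528 [-0.03  0.2   0.03] [ 0.20706949 -0.67478697 -0.99549329] 24.8167
```

View pics/s4.png

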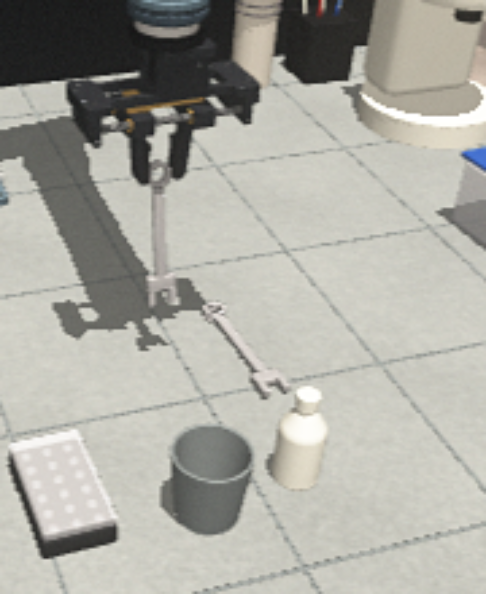

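Scene crop: the spanner hangs straight down, jaw lowest at (160,290). I regrip it and carry it to the +90 slot.

```bash
cat > place.py <<'E'
from h import *
def place(s,zc,L):
    bot.gripper_to(20); print("w",bot.current_gripper_width())
    yaw=np.arctan2(34,249); x,y=np.array([452.8,-235.9])+s*np.array([-np.sin(yaw),np.cos(yaw)])
    p=np.array(bot.current_ee_pos()); bot.line_to((p[0],p[1],290),None,150)
    q=best((x,y,290),yaw); bot.reach((x,y,290),q); bot.dwell(.5)
    z=6+L-zc+14; bot.line_to((x,y,z),q,80); f0=np.mean([bot.current_contact_force()[2] for _ in range(10)])
    while z>6+L-zc-10:
        z-=1.5; bot.line_to((x,y,z),q,20)
        f=np.mean([bot.current_contact_force()[2] for _ in range(10)])-f0
        if f>3: break
    print("z",z,"df",f,bot.current_contact_force(),bot.current_clock()); return x,y,z,q
E
python3 - <<'E'
from place import *
place(90,4.5,152)
s=snap("scene"); cv2.imwrite("pics/s5.png",cv2.resize(s["image"][120:290,110:310,::-1],None,fx=3.5,fy=3.5))
E
```

```text
w 26.75031711427936
z 143.5 df -0.1750933941636713 [ 0.58440681 -0.34545545 -0.95794041] 33.175
```

View pics/s5.png

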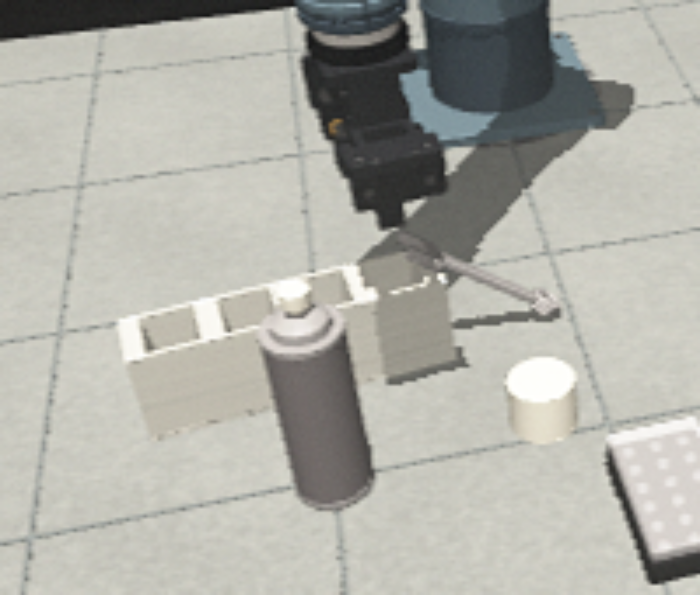

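Scene crop: the can's nozzle is bare and the cap stands at (540,400). The spanner is still held by the ring, but it has swung out sideways towards +y instead of entering the slot. I lift, slacken again over the slot, and check that it hangs by measuring in the image.

Run:
```python
from slack import *
p=np.array(bot.current_ee_pos()); bot.line_to((p[0],p[1],270),None,100); bot.dwell(.3)
slack(7.2,step=.08,w0=27.35); bot.dwell(1.2); print(bot.current_grip_force(),bot.current_clock(),bot.current_ee_pos())
s=snap("scene"); cv2.imwrite("pics/s6.png",cv2.resize(s["image"][60:260,130:330,::-1],None,fx=3,fy=3))
e=np.array(bot.current_ee_pos())
print("expected ring/jaw px in crop",(proj(s,[e+[0,0,5],e+[0,0,-147]])-[130,60])*3)
```

```text
27.35 27.51 0.0 [0.08 0.08 0.03] 0.22
0.0 36.4667 [ 440.59266565 -146.73282656  270.0107101 ]
expected ring/jaw px in crop [[248.47706331 239.256685  ]
 [271.80228826 381.51744818]]
```

View pics/s6.png

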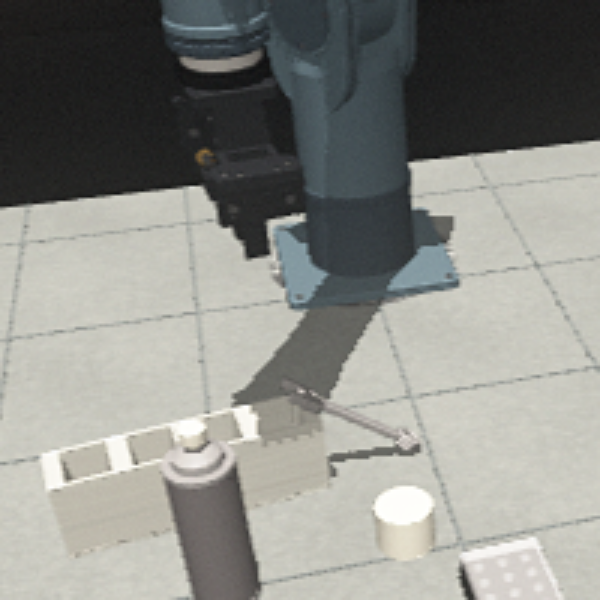

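The grip force is 0: the spanner has slipped out. It leans on the rack end, with one end at crop (290,385) by the slot and the other at (405,440) near the counter. I look from the wrist camera above it to triangulate.

Run:
```python
from h import *
np.set_printoptions(precision=1,suppress=True)
bot.gripper_to(60); bot.line_to((450,-110,330),None,150); bot.dwell(.3)
s=snap("scene"); np.savez("s7.npz",**s)
w=snap("wrist"); np.savez("w7.npz",**w); 
a=w["image"][:270,120:520,::-1]; b=s["image"][165:240,180:290,::-1]
A=cv2.resize(a,None,fx=1.5,fy=1.5); B=cv2.resize(b,None,fx=1.5*3,fy=1.5*3,interpolation=cv2.INTER_CUBIC)
B=cv2.resize(B,(280,int(B.shape[0]*280/B.shape[1])))
im=np.zeros((600,600,3),np.uint8); im[:A.shape[0],:A.shape[1]]=A[:,:600]; im[408:408+B.shape[0],:280]=B[:192]
cv2.imwrite("pics/w7.png",im); print(bot.current_clock(),w["C"],w["M"][:,0],w["M"][:,2])
```

```text
38.1833 [ 459.1 -182.   475.6] [-1.  -0.1  0. ] [ 0.  -0.3  1. ]
```

View pics/w7.png

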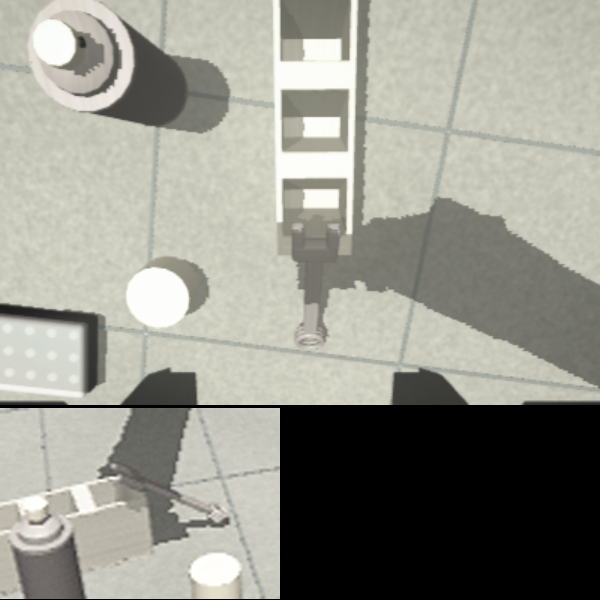

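Wrist view: the jaw is up on the rack's end wall (fork tips at crop (316,215)) and the ring is down on the counter at crop (310,335), so the spanner leans at about 35°. It must have swung out during the fast joint move. I'll compute the ring pose, regrip it across, lift high, and this time slacken above the slot after the move.

```bash
cat > up.py <<'E'
from slack import *
from place import place
E
python3 - <<'E'
from h import *
np.set_printoptions(precision=1,suppress=True)
w=dict(np.load("w7.npz")); s=dict(np.load("s7.npz"))
ring=np.array([310,334])/1.5+[120,0]; jaw=np.array([316,218])/1.5+[120,0]
# two-view rays of the ring
def tri(c1,p1,c2,p2):
    d1,d2=ray(c1,p1)[0],ray(c2,p2)[0]; A=np.c_[d1,-d2]; t=np.linalg.lstsq(A,c2["C"]-c1["C"],rcond=None)[0]
    a,b=c1["C"]+d1*t[0],c2["C"]+d2*t[1]; return (a+b)/2,np.linalg.norm(a-b)
print("tri ring",tri(w,ring,s,(266.4,207))); print("tri jaw",tri(w,jaw,s,(113/2.545+180,(467-408)/2.545+165)))
P=onz(w,ring,19.6); J=onz(w,jaw,95); print(P,J,P-J,np.linalg.norm(P-J))
E
```

```text
tri ring (array([421. , -19.2,   7.3]), np.float64(4.264214853694192))
tri jaw (array([ 437.8, -139.5,  115.2]), np.float64(5.829904963649011))
[[422.3 -25.6  19.6]] [[ 436.7 -140.2   95. ]] [[-14.5 114.6 -75.4]] 137.9434931578182
```

Consistent with a 40° lean: ring centre at about (422.3, −30, 14). Grab it, lift, move slowly over the slot, and slacken there.

Run:
```python
from slack import *
np.set_printoptions(precision=2,suppress=True)
x,y,yaw=422.3,-30,.126
q=best((x,y,120),yaw); bot.line_to((450,-110,330),None); bot.reach((x,y,200),q); bot.line_to((x,y,6),q,70); print("F",bot.current_contact_force())
bot.gripper_to(20); print("w",bot.current_gripper_width(),bot.current_grip_force())
bot.line_to((x,y,290),q,60)
yw=np.arctan2(34,249); X,Y=np.array([452.8,-235.9])+90*np.array([-np.sin(yw),np.cos(yw)])
q=best((X,Y,290),yw); bot.line_to((X,Y,290),q,80); bot.dwell(.4); print("w",bot.current_gripper_width(),bot.current_grip_force(),bot.current_contact_force())
slack(7.2,step=.08); bot.dwell(1); print(bot.current_grip_force(),bot.current_contact_force(),bot.current_clock())
s=snap("scene"); np.savez("s8.npz",**s); e=np.array(bot.current_ee_pos())
print("ring/jaw px in crop",(proj(s,[e+[0,0,5],e+[0,0,-147]])-[130,60])*3)
cv2.imwrite("pics/s8.png",cv2.resize(s["image"][60:260,130:330,::-1],None,fx=3,fy=3))
```

```text
F [ 0.3  -0.07  0.73]
w 26.718294584738256 29.999575316905975Traceback (most recent call last):
  File "<stdin>", line 6, in <module>
host.IKError: the arm cannot follow that straight line within its joint ranges
```

Run:
```python
from slack import *
np.set_printoptions(precision=2,suppress=True)
q=bot.current_orientation()
bot.line_to((422.3,-30,180),q,60); bot.line_to((480,-60,285),q,80)
yw=np.arctan2(34,249); X,Y=np.array([452.8,-235.9])+90*np.array([-np.sin(yw),np.cos(yw)])
q=best((X,Y,285),yw); bot.line_to((X,Y,285),q,80); bot.dwell(.4); print("w",bot.current_gripper_width(),bot.current_grip_force(),bot.current_contact_force())
slack(7.2,step=.08); bot.dwell(1); print(bot.current_grip_force(),bot.current_contact_force(),bot.current_clock())
s=snap("scene"); np.savez("s8.npz",**s); e=np.array(bot.current_ee_pos())
print("ring/jaw px in crop",(proj(s,[e+[0,0,5],e+[0,0,-147]])-[130,60])*3)
cv2.imwrite("pics/s8.png",cv2.resize(s["image"][60:260,130:330,::-1],None,fx=3,fy=3))
```

```text
w 26.19685933105283 30.000223517417908 [-0.33 -0.46 -1.71]
25.70 26.40 30.0 [0.16 0.1  0.05] -1.32
25.90 26.90 30.0 [ 0.24  0.1  -0.06] -1.55
26.10 26.87 30.0 [0.14 0.13 0.06] -1.46
26.30 26.56 30.0 [0.2  0.15 0.03] -2.47
26.50 26.73 27.2 [0.2  0.1  0.06] -1.60
26.58 26.96 25.3 [ 0.18  0.16 -0.03] -2.36
26.66 27.02 23.6 [ 0.27  0.07 -0.02] -1.18
26.74 27.23 15.4 [0.05 0.1  0.03] -1.63
26.82 26.79 10.4 [ 0.34  0.16 -0.02] -2.07
26.90 26.99 8.2 [0.28 0.18 0.02] -1.90
26.98 26.86 7.5 [-0.1   0.   -0.02] -1.40
27.06 27.12 7.1 [ 0.08  0.13 -0.04] -2.73
6.879823207855225 [ 0.36  0.33 -1.28] 52.7167
ring/jaw px in crop [[245.85 223.85]
 [269.59 368.59]]
```

View pics/s8.png

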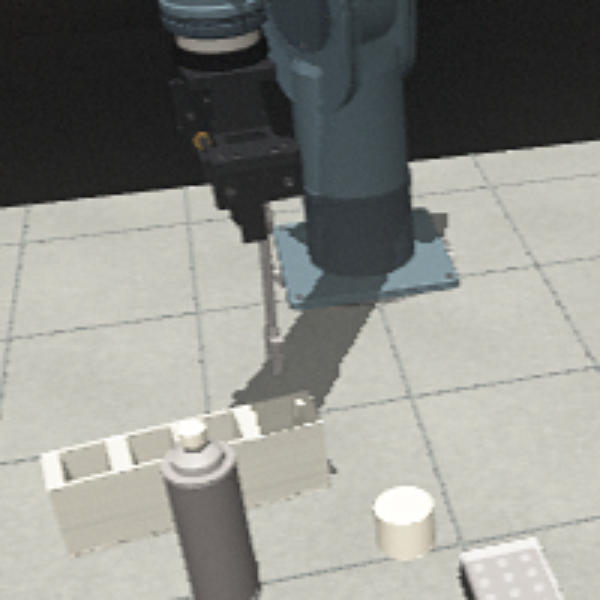

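Scene crop: the spanner hangs vertically, jaw at (276,368) against (270,369) expected, so about 6 mm towards +y. I shift by 6 mm, lower slowly, and release on touchdown.

```bash
cat > lower.py <<'E'
from h import *
fz=lambda n=40: np.mean([bot.current_contact_force()[2] for _ in range(n)])
YW=np.arctan2(34,249)
def slot(s): return np.array([452.8,-235.9])+s*np.array([-np.sin(YW),np.cos(YW)])
def lower(X,Y,q,z0,z1,dfmax=1.3):
    f0=fz(); bot.line_to((X,Y,z0),q,60); bot.dwell(.2); print("at z0 df",fz()-f0,bot.current_gripper_width(),bot.current_grip_force())
    z=z0; df=0
    while z>z1:
        z-=2; bot.line_to((X,Y,z),q,15); df=fz()-f0
        if df>dfmax: break
    print("z",z,"df",round(df,2),"grip",bot.current_grip_force(),bot.current_clock())
E
python3 - <<'E'
from lower import *
X,Y=slot(84); q=bot.current_orientation()
bot.gripper_to(26.8); print(bot.current_grip_force())
bot.line_to((X,Y,285),q,30); bot.dwell(.6)
lower(X,Y,q,158,146)
s=snap("scene"); np.savez("s9.npz",**s)
e=np.array(bot.current_ee_pos())
# spanner-ish colour check outside rack: difference against the pre-lowering picture just right of rack end
a=np.load("s8.npz")["image"].astype(int); d=np.abs(s["image"].astype(int)-a).max(2)>40
ys,xs=np.nonzero(d); print(len(xs)); d8=(d*255).astype(np.uint8)
for st in cv2.connectedComponentsWithStats(d8)[2][1:]:
    if st[4]>12: print(st)
print("ring,top-of-rack exp px",proj(s,[e+[0,0,8],[440.6,-146.7,85]]))
E
```

```text
9.744829684495926
at z0 df 1.1536785498414015 27.08202707400609 9.74396601319313
z 148 df 6.31 grip 9.765930622816086 57.8167
6827
[ 160    0   72   84 3032]
[265   3   3   7  14]
[226  41  14  26  89]
[263  45   4  11  22]
[204  48   9   7  16]
[ 184   80   61  127 2474]
[257 129  34  28 446]
[233 151  18  10 110]
[220 157  57  48 447]
[218 221  23  10  72]
ring,top-of-rack exp px [[216.77703327 178.07119085]
 [222.35440452 197.83128114]]
```

Touchdown at z = 148, where it was expected. Release, retreat to above the second spanner, and check numerically using image differences at the rack.

```bash
cat > check.py <<'E'
from h import *
def rackdiff(tag):
    out={}
    for n,box in (("top",(360,200,500,290)),("scene",(135,110,260,260))):
        c=snap(n); cv2.imwrite(f"pics/{tag}_{n}.png",c["image"][:,:,::-1]); a=cv2.imread(f"pics/{n}0.png")[:,:,::-1].astype(int)
        d=(np.abs(c["image"].astype(int)-a).max(2)>28); m=np.zeros(d.shape,np.uint8); x0,y0,x1,y1=box; m[y0:y1,x0:x1]=d[y0:y1,x0:x1]*255
        print(n,[list(map(int,s)) for s in cv2.connectedComponentsWithStats(m)[2][1:] if s[4]>10]); out[n]=c
    return out
def expect(out,P):
    for n,c in out.items(): print(n,"expect",np.round(proj(c,P),1).tolist())
E
python3 - <<'E'
from lower import *; from check import *
p=np.array(bot.current_ee_pos()); bot.gripper_to(50); bot.dwell(.2); bot.line_to((p[0],p[1],300),None,100)
q=best((480,245,330),np.pi/2); bot.reach((480,245,330),q); bot.dwell(.3)
o=rackdiff("c1"); X,Y=slot(90); expect(o,[[X,Y,172],[X,Y,158],[X,Y,85]])
w=snap("wrist"); np.savez("w10.npz",**w)
from meas import spanner
print(spanner(w,(284,187),(273,63)),bot.current_clock())
E
```

```text
top [[360, 200, 7, 13, 72], [420, 200, 22, 5, 64], [406, 215, 17, 8, 45], [387, 246, 7, 12, 67], [399, 246, 4, 8, 23]]
scene [[229, 139, 4, 5, 13], [218, 178, 8, 25, 100], [181, 192, 27, 27, 338], [254, 223, 6, 12, 50]]
top expect [[401.4, 251.9], [400.2, 251.5], [394.6, 249.6]]
scene expect [[218.2, 172.8], [218.9, 177.0], [222.3, 197.8]]
(array([284.5, 186.5]), array([442.43105067, 288.36069072]), np.float64(-3.0778356862850815), np.float64(157.39374088746453), np.float64(10.21630795681711)) 62.1833
```

The diffs match a spanner standing in the slot: the ring appears at top (400,250) and scene (222,178), against expected (400,251) and (219,177). The second spanner is unmoved. I pick it and carry it gently.

Run:
```python
from lower import *; from slack import slack
x,y,a=442,288.3,-3.0785
bot.gripper_to(62); q=best((x,y,80),a-np.pi/2); bot.reach((x,y,80),q); bot.line_to((x,y,3),q,60); bot.gripper_to(20)
print("w",bot.current_gripper_width(),bot.current_grip_force())
bot.line_to((x,y,200),q,80); bot.line_to((520,150,345),q,120)
X,Y=slot(-90); q=best((X,Y,345),YW); bot.line_to((530,-60,345),q,120); bot.line_to((X,Y,310),q,120); bot.dwell(.4)
print("w",bot.current_gripper_width(),bot.current_grip_force(),fz(),bot.current_clock())
slack(7.2,step=.08); bot.dwell(1.2); print(bot.current_grip_force(),fz(),bot.current_clock())
s=snap("scene"); np.savez("s11.npz",**s); e=np.array(bot.current_ee_pos())
x0,y0=80,60
print("exp",(proj(s,[e+[0,0,5],e+[0,0,-155]])-[x0,y0])*3)
cv2.imwrite("pics/s11.png",cv2.resize(s["image"][y0:y0+200,x0:x0+200,::-1],None,fx=3,fy=3))
```

```text
w 26.752482850275502 30.000127851963043
w 26.965006606384794 29.9996218085289 -2.7465152863504074 74.925
26.47 27.06 30.0 [0.2  0.1  0.03] -1.16
26.67 26.89 28.1 [ 0.2   0.16 -0.02] -1.25
26.75 27.17 26.0 [0.26 0.12 0.  ] -1.98
26.83 27.15 24.1 [0.28 0.14 0.03] -1.38
26.91 27.25 22.6 [0.21 0.13 0.01] -1.91
26.99 27.26 20.5 [ 0.09  0.1  -0.03] -1.48
27.07 27.63 18.4 [ 0.14  0.13 -0.02] -2.62
27.15 27.04 16.5 [ 0.16  0.13 -0.03] -2.02
27.23 27.10 14.5 [0.18 0.13 0.02] -2.53
27.31 27.56 12.5 [ 0.13  0.07 -0.05] -2.20
27.39 27.99 10.7 [0.1  0.1  0.02] -2.61
27.47 27.46 8.8 [ 0.13  0.11 -0.06] -1.17
27.55 27.53 7.0 [0.13 0.09 0.02] -1.24
6.985704079270363 -2.0065169266791574 78.9417
exp [[166.8785999  237.29642119]
 [215.17004241 399.078899  ]]
```

View pics/s11.png

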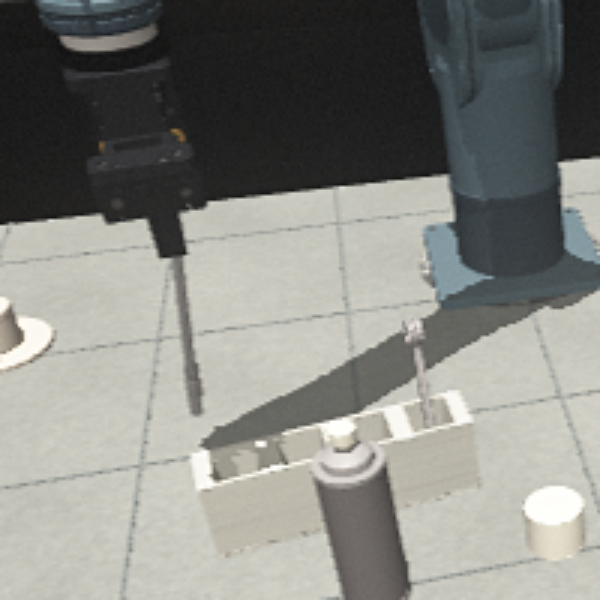

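Scene crop: the first spanner stands in its slot, ring at (413,328). The second hangs with its jaw at (196,415) against (215,399) expected, about 15–19 mm towards −y (roughly 6–8° of tilt). I slacken slightly more and measure the jaw tip by image difference.

Run:
```python
from lower import *
for w in (27.6,27.64):
    bot.gripper_to(w); print(w,bot.current_grip_force())
bot.dwell(1.0); print(bot.current_grip_force(),fz(),bot.current_clock())
s=snap("scene"); np.savez("s12.npz",**s); a=cv2.imread("pics/scene0.png")[:,:,::-1].astype(int)
e=np.array(bot.current_ee_pos())
for nm,c in (("old",np.load("s11.npz")["image"]),("new",s["image"])):
    d=np.abs(c.astype(int)-a).max(2)
    for r in range(145,206,5):
        xs=np.nonzero(d[r,125:160]>30)[0]+125; print(nm,r,xs.min() if len(xs) else None,xs.max() if len(xs) else None,end="; ")
    print()
X,Y=slot(-90)
for dz in (-10,-60,-100,-155): print(dz,proj(s,e+[0,0,dz]).round(1).tolist(), "per 10mm +racky",(proj(s,e+[-1.4,9.9,dz])-proj(s,e+[0,0,dz])).round(1).tolist())
```

```text
27.6 5.866642668843269
27.64 5.083181262016296
5.083281397819519 -1.227064692144687 80.425
old 145 132 140; old 150 138 140; old 155 138 141; old 160 138 142; old 165 139 142; old 170 140 143; old 175 140 143; old 180 141 144; old 185 142 145; old 190 142 147; old 195 143 146; old 200 157 159; old 205 149 159; 
new 145 132 140; new 150 138 140; new 155 138 141; new 160 139 142; new 165 140 142; new 170 140 143; new 175 140 144; new 180 141 144; new 185 141 145; new 190 142 147; new 195 143 147; new 200 157 159; new 205 149 159; 
-10 [[137.3, 144.6]] per 10mm +racky [[4.4, -0.8]]
-60 [[142.6, 162.3]] per 10mm +racky [[4.2, -0.8]]
-100 [[146.5, 175.7]] per 10mm +racky [[4.1, -0.9]]
-155 [[151.7, 193.0]] per 10mm +racky [[4.0, -0.9]]
```

The tilt remains at about 6° (jaw −17 mm, ring 0), so I shift +14 mm along the rack to centre the jaw, then lower and release.

Run:
```python
from lower import *; from check import *
bot.gripper_to(27.4); print(bot.current_grip_force())
X,Y=slot(-76); q=bot.current_orientation()
bot.line_to((X,Y,310),q,30); bot.dwell(.4)
lower(X,Y,q,168,155)
print("w",bot.current_gripper_width())
s=snap("scene"); a=cv2.imread("pics/scene0.png")[:,:,::-1].astype(int); d=np.abs(s["image"].astype(int)-a).max(2)
for r in range(190,240,5):
    xs=np.nonzero(d[r,125:180]>30)[0]+125; print(r,xs.min() if len(xs) else None,xs.max() if len(xs) else None,end="; ")
print("exp slot top/ring",proj(s,[[*slot(-90),85],[*slot(-90),166]]).round(1).tolist())
```

```text
10.135154575109482
at z0 df -0.09555057650360488 27.693802860751422 10.13455331325531
z 160 df 8.87 grip 10.080070942640305 85.5583
w 27.920295303322305
190 141 161; 195 153 160; 200 157 179; 205 158 177; 210 155 179; 215 156 179; 220 155 179; 225 157 179; 230 159 179; 235 160 178; exp slot top/ring [[157.8, 213.5], [150.7, 189.6]]
```

Run:
```python
from lower import *; from check import *
p=np.array(bot.current_ee_pos()); bot.gripper_to(50); bot.dwell(.3); bot.line_to((p[0],p[1],310),None,100)
q=best((560,-20,330),np.pi/2); bot.reach((560,-20,330),q); bot.dwell(.4)
o=rackdiff("c2")
expect(o,[[*slot(-90),180],[*slot(-90),85],[*slot(90),172],[*slot(90),85]])
w=snap("wrist"); np.savez("w13.npz",**w); g=cv2.cvtColor(w["image"],cv2.COLOR_RGB2GRAY)
m=((g>215)*255).astype(np.uint8)
for k in cv2.findContours(m,0,cv2.CHAIN_APPROX_NONE)[0]:
    if cv2.contourArea(k)>300: print(cv2.boundingRect(k),"z45",cv2.minEnclosingCircle(onz(w,k[:,0],45)[:,:2].astype(np.float32)),"z190",cv2.minEnclosingCircle(onz(w,k[:,0],190)[:,:2].astype(np.float32)))
print(bot.current_clock())
```

```text
top [[360, 200, 63, 63, 1557], [420, 200, 22, 5, 64], [360, 234, 7, 9, 20], [366, 237, 8, 7, 16], [447, 239, 11, 16, 82], [459, 240, 4, 9, 30], [361, 245, 37, 45, 666], [360, 263, 6, 7, 14]]
scene [[230, 110, 28, 18, 228], [252, 129, 7, 10, 47], [226, 135, 7, 9, 41], [238, 160, 22, 75, 583], [216, 171, 5, 13, 36], [218, 185, 6, 10, 18], [163, 189, 16, 29, 164], [181, 192, 27, 27, 324]]
top expect [[477.2, 243.4], [463.4, 241.5], [401.4, 251.9], [394.6, 249.6]]
scene expect [[149.4, 185.3], [157.8, 213.5], [218.2, 172.8], [222.3, 197.8]]
(400, 221, 201, 64) z45 ((435.4067687988281, -266.069091796875), 134.22506713867188) z190 ((501.47979736328125, -183.3831024169922), 89.05281066894531)
(543, 150, 27, 25) z45 ((560.8870239257812, -319.0655822753906), 16.312000274658203) z190 ((584.730712890625, -218.54408264160156), 10.822356224060059)
(318, 142, 44, 43) z45 ((558.9180297851562, -49.50054931640625), 27.260663986206055) z190 ((583.4246215820312, -39.698909759521484), 18.08637809753418)
(251, 23, 56, 85) z45 ((670.5869140625, 23.96198272705078), 52.913612365722656) z190 ((657.5120849609375, 9.0403470993042), 35.10600280761719)
(4, 0, 24, 22) z45 ((732.385498046875, 314.214111328125), 12.985786437988281) z190 ((698.512939453125, 201.61070251464844), 8.615561485290527)
89.8
```

Nozzle confirmed at (584.7, −218.5). The second spanner seems to lean towards +y, so I triangulate its ring to check the angle.

Run:
```python
from h import *
np.set_printoptions(precision=1,suppress=True)
def D(n,t=28): return np.abs(cv2.imread(f"pics/c2_{n}.png").astype(int)-cv2.imread(f"pics/{n}0.png").astype(int)).max(2)>t
for n,(x0,y0,x1,y1) in dict(scene=(155,184,185,222),top=(440,230,480,262)).items():
    d=D(n)[y0:y1,x0:x1]; print(n,x0,y0)
    for i,r in enumerate(d): print(y0+i,"".join("#" if v else "." for v in r))
c={n:snap(n) for n in("scene","top")}
L=152+0
for lean in (0,.1,.2,.3,.35):
    P=np.array([[*(slot),6] for slot in [[0,0]]])
    yw=np.arctan2(34,249); b=np.array([452.8,-235.9])+(-94)*np.array([-np.sin(yw),np.cos(yw)])
    r=160*np.sin(lean); e=np.r_[b+r*np.array([-np.sin(yw),np.cos(yw)]),6+160*np.cos(lean)]
    print(lean,e,proj(c["scene"],e),proj(c["top"],e))
```

```text
scene 155 184
184 ........#.....................
185 ........#.....................
186 ........#..#..................
187 .......##.....#...............
188 ..............................
189 ..........#####...............
190 ........#.#.###...............
191 .........######...............
192 ........#######...............
193 .........#####................
194 .........####.................
195 ..........###................#
196 .........####...............##
197 .........####..............###
198 .........####..............###
199 .........####.............####
200 .........###..............####
201 .........###..............###.
202 ........####.................#
203 ........####...............###
204 ........####....#####.......##
205 .........###..####............
206 ........####..####.##.........
207 ........####.#####.##.........
208 ........####.########.........
209 .........#############........
210 ........#######....###........
211 ........##.###......##........
212 .........###........###.......
213 .........##..........###.....#
214 .........##..................#
2
[... 1289 characters left out ...]
.
253 .......######...........................
254 .......#####............................
255 ........................................
256 ........................................
257 ........................................
258 ........................................
259 ........................................
260 ........................................
261 ........................................
0 [ 465.5 -329.   166. ] [[149.1 190. ]] [[476.6 242.9]]
0.1 [ 463.4 -313.2  165.2] [[155.5 188.8]] [[470.  243.6]]
0.2 [ 461.2 -297.5  162.8] [[162.  188.2]] [[463.1 244.4]]
0.3 [ 459.1 -282.2  158.9] [[168.3 188. ]] [[456.2 245. ]]
0.35 [ 458.1 -274.7  156.3] [[171.5 188.2]] [[452.8 245.3]]
```

The ring position gives a lean of about 0.25 rad (below 0.45) with the jaw in the slot. Next: press the nozzle, then put the cap back.

Run:
```python
from lower import *
X,Y=585,-218.5
bot.gripper_to(0); q=best((X,Y,240),np.pi/2); bot.reach((X,Y,240),q); bot.dwell(.2); bot.line_to((X,Y,195),q,80); bot.dwell(.2); f0=fz()
z=190
while z>181:
    bot.line_to((X,Y,z),q,20); f=fz(15)-f0; print(z,round(f,1),end="; ")
    if f>11: break
    z-=1
bot.dwell(.4); print(fz()-f0,bot.current_ee_pos()); bot.line_to((X,Y,240),q,80); bot.dwell(.3); print(bot.current_clock())
```

```text
190 2.4; 189 2.8; 188 3.7; 187 4.6; 186 5.7; 185 5.9; 184 8.3; 183 15.0; 14.9139008778855 [ 585.28947314 -218.61829191  184.41613311]
96.4333
```

The nozzle bottomed out (15 N at about 184 mm) and was let up again. Refit the cap with the exact inverse of its removal.

Run:
```python
from lower import *; from check import *
bot.gripper_to(88); q=best((560,-50,120),np.pi/2); bot.line_to((585,-218.5,300),None,150); bot.reach((560,-50,140),q); bot.line_to((560,-50,17.2),q,80)
bot.gripper_to(48); print("w",bot.current_gripper_width())
bot.line_to((560,-50,280),q,120); X,Y=585.5,-218.5
bot.line_to((X,Y,280),q,150); bot.dwell(.3); bot.line_to((X,Y,190),q,80); f0=fz(); bot.line_to((X,Y,176),q,30)
z=176
while z>171:
    f=fz(20)-f0; print(z,round(f,1),end="; ")
    if f>3: break
    z-=.7; bot.line_to((X,Y,z),q,10)
bot.gripper_to(88); bot.dwell(.3); bot.line_to((X,Y,330),q,100); bot.line_to((530,-100,380),q,150); bot.dwell(.4)
w=snap("wrist"); g=cv2.cvtColor(w["image"],cv2.COLOR_RGB2GRAY); m=((g>225)*255).astype(np.uint8)
for k in cv2.findContours(m,0,cv2.CHAIN_APPROX_NONE)[0]:
    if cv2.contourArea(k)>300: 
        P=cv2.minEnclosingCircle(onz(w,k[:,0],201)[:,:2].astype(np.float32)); e=cv2.fitEllipse(k) if len(k)>5 else 0; print(cv2.boundingRect(k),P,e)
o=rackdiff("c3"); print(bot.current_clock(),bot.current_contact_force())
# cap compared with the start pictures
for n,(x0,y0,x1,y1) in dict(scene=(178,185,212,275),top=(412,175,450,210)).items():
    d=np.abs(o[n]["image"].astype(int)-cv2.imread(f"pics/{n}0.png")[:,:,::-1].astype(int)).max(2)[y0:y1,x0:x1]; print(n,"changed px",(d>28).sum())
```

```text
w 54.89984006063833
176 0.2; 175.3 0.8; 174.60000000000002 1.4; 173.90000000000003 0.7; 173.20000000000005 1.8; 172.50000000000006 6.5; (381, 187, 133, 57) ((494.1820068359375, -228.90994262695312), 66.64127349853516) ((448.2687072753906, 215.30628967285156), (41.232112884521484, 160.8828582763672), 81.88307189941406)
(417, 92, 59, 60) ((584.8685913085938, -218.17953491210938), 26.568828582763672) ((445.6883850097656, 121.4907455444336), (55.06065368652344, 61.11330032348633), 38.585628509521484)
top [[360, 200, 140, 90, 5830], [417, 201, 4, 5, 11], [360, 244, 77, 46, 1957]]
scene [[249, 110, 8, 5, 29], [225, 134, 8, 10, 44], [243, 150, 17, 9, 103], [207, 159, 53, 61, 1849], [163, 189, 16, 29, 167]]
112.8917 [-0.59592912  0.04040946 -0.73739668]
scene changed px 62
top changed px 926
```

Run:
```python
from check import *
q=best((480,245,330),np.pi/2); bot.reach((480,245,330),q); bot.dwell(.5)
o=rackdiff("c4")
for n,(x0,y0,x1,y1) in dict(scene=(178,185,212,275),top=(412,175,450,210)).items():
    d=np.abs(o[n]["image"].astype(int)-cv2.imread(f"pics/{n}0.png")[:,:,::-1].astype(int)).max(2)[y0:y1,x0:x1]; print(n,"changed px",(d>28).sum())
```

```text
top [[447, 239, 10, 16, 79], [458, 240, 5, 9, 33], [387, 245, 7, 13, 67], [393, 259, 5, 3, 12], [386, 266, 5, 15, 42]]
scene [[229, 139, 4, 5, 12], [214, 167, 6, 5, 11], [216, 171, 8, 24, 57], [163, 189, 16, 29, 165]]
scene changed px 14
top changed px 1
```

Cap region unchanged from the start. Spanner 1 stands upright (ring at scene (217,170), foot in the slot), and spanner 2's position is unchanged. Handing in.

```bash
python3 -c "
from workcell import bot
print(bot.job_done())"
```

```text
the job is handed in; nothing more can be done
None
```

I handed the job in, but no verdict came back: my last checks show both spanners standing ring up in the rack (the second leaning about 0.25 rad), the nozzle pressed and let up, and the overcap back on the rim; the first spanner slipped out once and I had to pick it up again.

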